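# Find the stamped parts crate and push it to the dispatch line

## Task

First tip both small blue parts crates over backwards, away from you, so that each lies on its back with its underside facing you. One of them has a round yellow-and-black stamp underneath: then push that one straight on along the bench until it lies, still on its back, centred across the yellow dispatch line, and leave the plain one lying wholly short of the line. Only push with the fingertips: never lift a crate off the bench, and do not disturb the small jar, the gel box or the round wafer box.

Things in the scene. Friction and masses are not known exactly. Their poses are not given: they have to be found in the camera images.
- crate_stamped_center (a point): Small closed blue parts crate with a grey lid, 50 mm deep (its own x) x 80 mm wide (y) x 75 mm high (z), about 0.18 kg (0.12 to 0.25), solid and slightly rough; this one has the stamp (a 38 mm yellow disc with a black ring) under its base; outside both look the same. The point is the crate's centre. Own axes at the start: z up through the lid, x away from the robot (within 0.15 rad of world x).
- crate_stamped: The same crate; origin at the centre of its underside. Pushed away from the robot near its top it tips over its far bottom edge, balances at about 34 degrees, then falls by itself onto its back (its +x side). Lying so, its x points down and its z away from the robot; its centre is 25 mm above the bench and it reaches 37.5 mm before and behind the centre.
- crate_plain_center (a point): Small closed blue parts crate with a grey lid, 50 mm deep (its own x) x 80 mm wide (y) x 75 mm high (z), about 0.18 kg (0.12 to 0.25), solid and slightly rough; this one has nothing under its base. Point and axes as for the stamped crate.
- crate_plain: The same crate; origin at the centre of its underside. It tips in the same way as the stamped crate.
- dispatch_line: Yellow tape line stuck flat on the bench beyond the crates, 12 mm wide (x) and 400 mm long (y), no noticeable thickness; origin at its middle, x across the line, away from the robot, y along it.
- flux_jar: Small pale translucent jar with black cap and a red-banded label, 42 mm across, 52 mm high, at the right of the work; origin at the centre of its underside. To be left alone.
- gel_box_c: Flat gel box with clear lid, 54 x 52 x 14 mm, at the right of the work; origin at the centre of its underside. To be left alone.
- wafer_coin: Round flat pale wafer box, 69 mm across, 16 mm high, at the front edge of the bench; origin at the centre of its underside. To be left alone.

How it is judged:
By the outcome, as a careful person would: the job done as asked, in the order asked, and still so for the second after the job is handed in, with the robot touching nothing.
It also fails if it takes over 72 s, if anything falls off the work surface, if the arm or the gripper's body presses on something with over 40 N, if the wrist force passes 120 N, or if a joint passes its speed limit or range.

## Robot

A 6-joint arm with a two-finger parallel gripper is mounted at the origin on a cart in front of the work surface, level with it; the furniture and walls round the work are solid. World frame = base frame: x ahead of the robot, y to its left, z up, the work surface at z = 0. Lengths are in m, angles in rad, forces in N, time in s.
With the tool pointing down it reaches from about 0.225 to 0.875 m from the base axis. Payload 3.4 kg.
Tool frame: the origin (TCP) lies on the centre line of the jaws, within the pads' length; the fingertips stand 17 mm ahead of it and the grasp point (between the pads) lies 2 mm behind it (manip.finger_overhang is the distance from the TCP to the fingertips, in m); y points along the fingers, x is the direction in which the jaws open and shut, and the axes are right-handed (so a half turn about y gives the same grasp; the last joint's range is limited). The gripper opens to 85 mm and grips with 20 to 120 N. Pads are 22 mm wide; open, the fingers measure 114 mm over their backs; the gripper's body (76 mm by 85 mm) begins 54 mm behind the grasp point. The pads swing forward as they close: fully open they stand 13 mm farther back than shut.
Start: joints at [1.064, 0.276, 1.505, -0, 1.361, -0.121], TCP at [0.216, 0.533, 0.248] pointing down, gripper open.
Joint ranges: [-2.89, 2.89], [-0.75, 2.08], [0.22, 2.7], [-1.18, 4.32], [0.11, 2.71], [-2.7, 2.7]. Speed limits (rad/s): [2.57, 2.57, 3.14, 3.14, 3.14, 3.14].

## Interface

Orientations are given as a unit quaternion [w, x, y, z].
In Python, from rig import manip gives the robot as it stands.
- The arm moves only by the tool arm_command, never from a script. Its argument "commands" is a list of rows, each a list of 3 entries, a list of its own where there are three numbers: the finger opening in cm, from 0 to 8.54, then the shift along the world's x, y, z in cm, then the turn about the world's z in rad. A call has 1 to 12 rows; each row shifts and turns the commanded pose from where the row before left it; what a row does not reach is not made up. A row lasts 1/10 s, in which the tool goes at most 50 mm and 8.59 degrees, less where a joint would pass 70% of its speed; a pose out of reach is approached as far as the arm can. A call with a gripper value outside its range is refused whole. The fingers move at their own pace and stop on an object; "grip_force" is the grip in N (left out, the last holds). Time passes only in rows, so rows that do not move let the fingers close. It gives the time, the measured TCP pose, the force and the opening at its end, in the units of the state.
- manip.get_state(): the state, without advancing time (a new reading comes with each control period).
- manip.get_image(name): name is "scene" or "top" or "wrist"; returns a dict with "pixels" (420x560x3 uint8, red, green, blue), "range_z" (420x560 float32, m along the optical axis (not along the pixel's ray), 0 where there is no reading), "intrinsics" (3x3 intrinsics, pixels), "R" (3x3) and "t" (3): a world point X has camera coordinates R X + t. Camera axes: x right, y down, z forward; pixel columns grow to the right and rows downward; lengths in m; the calibration is good to about 2 mm. A picture is of the moment at which its call begins.
- manip.sign_off(): hands the job in, once; it reports no verdict.
The state is a dict: "clock": time; "qpos": joint angles; "qd": joint speeds; "effort": joint torques, N m; "position": TCP position; "ee_rot": TCP orientation; "contact_force": force on the tool from outside, world axes, zero at the start; "moment": the same for the moment, N m; "width": finger opening in m.
Only numpy, scipy, OpenCV 4.12 (cv2) and the standard library are available. Lean on these libraries where they do the work, as an engineer would, in place of code of your own. Each camera call takes 0.05 s, during which the arm holds its last target.

## Working session

There is one attempt and no reset: what is moved stays moved. The work goes in short steps, Python scripts to look and compute and a tool call to move; the robot and the scene stay as the last step left them, time stands still between calls to the robot, and variables do not carry over. Pictures are saved under pics/ and viewed, and the job is handed in when it is done.

Besides the shell and the picture viewer there is one more tool, called after "Emit:" in YAML: its name, and indented under it one key for each argument. arm_command: Moves the arm, as the interface text tells. Its arguments: {"type":"object","properties":{"commands":{"type":"array"},"grip_force":{"type":"number"}},"required":["commands"]}

```bash
mkdir -p pics
cat > h.py <<'E'
from rig import manip
import numpy as np, cv2
def snap(n,f):
    d=manip.get_image(n); cv2.imwrite('pics/'+f,d['pixels'][:,:,::-1]); return d
def pts(d):
    K=d['intrinsics'];z=d['range_z'].astype(float);v,u=np.indices(z.shape)
    c=np.stack([(u-K[0,2])/K[0,0]*z,(v-K[1,2])/K[1,1]*z,z],-1)
    return (c-d['t'])@d['R']
E
python3 - <<'E'
from h import *
for n in ['scene','top','wrist']:
    d=snap(n,n+'0.png'); print(n,(-d['R'].T@d['t']).round(3),d['R'][2].round(2),d['intrinsics'][0,0])
    np.savez('pics/'+n+'0.npz',**d)
s=manip.get_state();print(s)
E
```

```text
scene [-0.021 -0.353  0.656] [ 0.61  0.35 -0.71] 512.0013707512276
top [ 0.306 -0.066  0.999] [ 0.19 -0.02 -0.98] 506.2845841921526
wrist [0.141 0.563 0.373] [ 0.29 -0.12 -0.95] 331.57956012755926
{'clock': 0.15, 'qpos': array([ 1.06403452e+00,  2.76484683e-01,  1.50582450e+00, -3.57634797e-05,
        1.36073648e+00, -1.21021171e-01]), 'qd': array([-0.0003756 , -0.00200752, -0.00189866, -0.00212162,  0.00023965,
        0.00133597]), 'effort': array([ 1.82001535e-03, -4.17146230e+01, -2.46032399e+01, -8.39673453e-05,
        7.59925344e-03,  4.61361799e-05]), 'position': array([0.21618675, 0.53240994, 0.24762559]), 'ee_rot': array([-0.58632145,  0.58681017,  0.39444071, -0.3953448 ]), 'contact_force': array([-0.20621267,  0.4033421 ,  0.00459215]), 'moment': array([ 0.04092664,  0.00529562, -0.00299219]), 'width': 0.08544412470177627}
```

View pics/scene0.png

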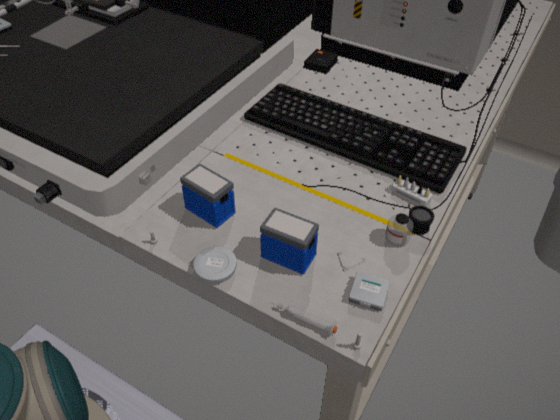

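View pics/top0.png

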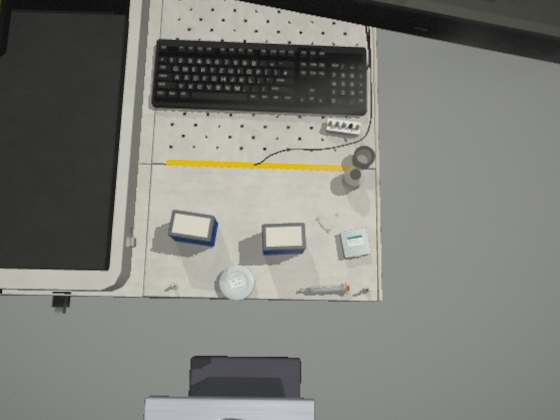

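The scene view shows left crate at about (208,195), right crate at (289,240), wafer box (215,265), jar (400,228), gel box (369,290) and the yellow line from (225,155) to (430,237). The top view shows the lids at (193,226) and (284,237), with the line at row ~165.

Run:
```python
from h import *
d=dict(np.load('pics/top0.npz')); P=pts(d); im=d['pixels']; hsv=cv2.cvtColor(im,cv2.COLOR_RGB2HSV)
def q(u,v): print((u,v),P[v,u].round(3))
print('points'); 
for u,v in [(193,226),(284,237),(237,283),(356,243),(355,178),(363,157),(128,200),(135,240),(120,285),(100,150),(145,220),(325,222),(260,100),(255,163),(325,290),(170,287),(345,128)]: q(u,v)
ye=cv2.inRange(hsv,(20,150,120),(32,255,255)); 
m=(ye>0)&(P[...,2]<0.02)&(P[...,2]>-.02); X=P[m]; 
print('line',len(X),X.min(0).round(3),X.max(0).round(3)); 
vx,vy,x0,y0=cv2.fitLine(X[:,:2].astype(np.float32),cv2.DIST_HUBER,0,.01,.01).ravel(); print(vx,vy,x0,y0)
for name,(a,b,c,e) in dict(L=(165,200,225,260),R=(255,215,312,265)).items():
    m=np.zeros(im.shape[:2],bool); m[b:e,a:c]=1; m&=(abs(P[...,2]-.075)<.006)
    X=P[m]; r=cv2.minAreaRect((X[:,:2]*1000).astype(np.float32)); print(name,len(X),r,X[:,2].mean(),X.min(0),X.max(0))
    print(cv2.boxPoints(r).round(1).tolist())
```

```text
points
(193, 226) [0.465 0.072 0.073]
(284, 237) [ 0.447 -0.096  0.078]
(237, 283) [ 0.365 -0.009  0.016]
(356, 243) [ 0.448 -0.241  0.013]
(355, 178) [ 0.57  -0.234  0.05 ]
(363, 157) [ 0.619 -0.254  0.03 ]
(128, 200) [0.514 0.199 0.061]
(135, 240) [0.441 0.185 0.041]
(120, 285) [0.356 0.209 0.033]
(100, 150) [0.596 0.243 0.107]
(145, 220) [ 0.487  0.179 -0.002]
(325, 222) [ 0.491 -0.181 -0.   ]
(260, 100) [ 0.74  -0.044  0.021]
(255, 163) [ 0.611 -0.037 -0.   ]
(325, 290) [ 0.355 -0.179  0.013]
(170, 287) [ 0.356  0.122 -0.004]
(345, 128) [ 0.686 -0.221  0.014]
line 873 [ 0.6   -0.216 -0.007] [0.615 0.145 0.008]
0.01056063 0.9999442 0.6070601 -0.030934472
L 1150 ((465.2282409667969, 76.79346466064453), (80.6669921875, 50.463706970214844), 82.43870544433594) 0.0741644829185192 [0.43680663 0.03428635 0.06905211] [0.49450128 0.11806214 0.079041  ]
[[434.8999938964844, 40.099998474121094], [484.8999938964844, 33.5], [495.5, 113.5], [445.5, 120.0999984741211]]
R 1145 ((448.3955078125, -94.97361755371094), (50.23735809326172, 79.82794189453125), 3.1224024295806885) 0.07424191922188246 [ 0.42235794 -0.1356844   0.06932249] [ 0.47481674 -0.05529223  0.07879218]
[[421.1000061035156, -56.5], [425.5, -136.1999969482422], [475.70001220703125, -133.5], [471.29998779296875, -53.79999923706055]]
```

Run:
```python
from h import *
for n in ['top','scene']:
    d=dict(np.load(f'pics/{n}0.npz')); P=pts(d)
    # height map grid
    m=(d['range_z']>0)&(P[...,0]>.15)&(P[...,0]<.75)&(abs(P[...,1])<.45); X=P[m]
    i=((X[:,0]-.15)/.03).astype(int); j=((.45-X[:,1])/.03).astype(int)
    H=np.full((21,31),-99.); np.maximum.at(H,(i,j),X[:,2]*1000)
    print(n,'cols y=.45..-.45'); 
    for a in range(19,-1,-1): print(f'{.15+.03*a:.2f}',' '.join(f'{int(h):4d}' for h in H[a]))
```

```text
top cols y=.45..-.45
0.72  111  112  111  313  112  111  111  110   75   30   29   30   28   27   28   30   30   30   30   31   29   31   32   30    6  -99  -99  -99  -99  -99  -99
0.69  110  111  112  306  111  111  111  110   75    3    5    3    4    4    2   13   11    6   16   11   14   34   27   19    7  -99  -99  -99  -99  -99  -99
0.66  111  113  112  284  112  111  111  110   74    3    3    3    4    3    3    4    3    5    3    3    8   36   37   34    4  -99  -99  -99  -99  -99  -99
0.63  111  110  112  111  113  111  110  110   73    5    4    4    3    4    4    3    3    8    6    7    6    8   34   37   33  -99  -99  -99  -99  -99  -99
0.60  111  111  112  112  114  111  114  111   75    3    4    3    3    4    4  521  529  539  548  555  559  570  572   36   37  -99  -99  -99  -99  -99  -99
0.57  109  111  111  112  112  112  110  111   75    3    4    2    3    4    2    3    4    3    4    3    3  554  578  586  596  601  582  527  -99  -99  -99
0.54  107  112  112  111  111  111  111  111   76    3    3    3    2    4    4    4    3    3    3    3    3    3   53
[... 4643 characters left out ...]
  -99  -99  -99  -99  -99  -99  -99  -99  -99  -99  -99  -99
0.24  -99  -99  -99  -99  -99  -99  -99  -99  -99  -99  -99  -99  -99  -99  -99  -99  -99  -99  -99  -99  -99  -99  -99  -99  -99  -99  -99  -99  -99  -99  -99
0.21  -99  -99  -99  -99  -99  -99  -99  -99  -99  -99  -99  -99  -99  -99  -99  -99  -99  -99  -99  -99  -99  -99  -99  -99  -99  -99  -99  -99  -99  -99  -99
0.18  -99  -99  -99  -99  -99  -99  -99  -99  -99  -99  -99  -99  -99  -99  -99  -99  -99  -99  -99  -99  -99  -99  -99  -99  -99  -99  -99  -99  -99  -99  -99
0.15  -99  -99  -99  -99  -99  -99  -99  -99  -99  -99  -99  -99  -99  -99  -99  -99  -99  -99  -99  -99  -99  -99  -99  -99  -99  -99  -99  -99  -99  -99  -99
```

Run:
```python
from h import *
print(manip.finger_overhang)
d=dict(np.load('pics/top0.npz')); P=pts(d)
v,u=np.where((P[...,2]>.4)&(abs(P[...,1])<.4)&(P[...,0]<.7)); print(len(u), list(zip(u,v))[:10])
im=d['pixels'][120:200,150:400]; cv2.imwrite('pics/lineclose.png',cv2.resize(im[:,:,::-1],None,fx=3,fy=3))
```

```text
0.017
11519 [(np.int64(175), np.int64(0)), (np.int64(234), np.int64(0)), (np.int64(235), np.int64(0)), (np.int64(236), np.int64(0)), (np.int64(237), np.int64(0)), (np.int64(238), np.int64(0)), (np.int64(239), np.int64(0)), (np.int64(240), np.int64(0)), (np.int64(241), np.int64(0)), (np.int64(242), np.int64(0))]
```

View pics/lineclose.png

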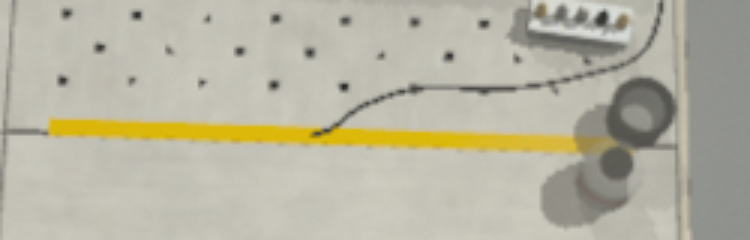

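Emit:
arm_command:
  commands:
    - [4,[1.6,-3.7,0],0.022]
    - [4,[1.6,-3.7,0],0.022]
    - [4,[1.6,-3.7,0],0.022]
    - [4,[1.6,-3.7,0],0.022]
    - [4,[1.6,-3.7,0],0.022]
    - [4,[1.6,-3.7,0],0.022]
    - [4,[1.6,-3.7,0],0.022]
    - [4,[1.6,-3.7,0],0.022]
    - [4,[1.6,-3.7,0],0.022]
    - [4,[1.6,-3.7,0],0.022]
    - [4,[1.6,-3.7,0],0.022]
    - [4,[1.8,-4.1,0],0.012]

```text
clock: 1.35
position: [0.4104, 0.0834, 0.2483]
ee_rot: [0.532, -0.531, -0.466, 0.466]
contact_force: [1.9, 0.9, 0.2]
width: 0.0398
```

The crop shows the tape running from (200,163) rightward, with a thin cable ending on it at about (255,165) and running to the right beyond the line. Now I lower behind the left crate.

Emit:
arm_command:
  commands:
    - [4,[0,0,-4],0]
    - [4,[0,0,-4],0]
    - [4,[0,0,-4],0]
    - [4,[0,0,-3.5],0]
    - [4,[0,0,-0.8],0]
    - [4,[0,0,0],0]

```text
clock: 1.95
position: [0.4096, 0.0847, 0.0846]
ee_rot: [0.533, -0.531, -0.465, 0.467]
contact_force: [0.3, -0.0, -0.3]
width: 0.0401
```

Run:
```python
from h import *
d=snap('scene','s1.png'); print(manip.get_state()['contact_force'],manip.get_state()['position'])
cv2.imwrite('pics/s1c.png',cv2.resize(d['pixels'][120:300,130:350,::-1],None,fx=3,fy=3))
```

```text
[ 0.93163069 -0.73075347  0.06528162] [0.41090793 0.08481709 0.0857789 ]
```

View pics/s1c.png

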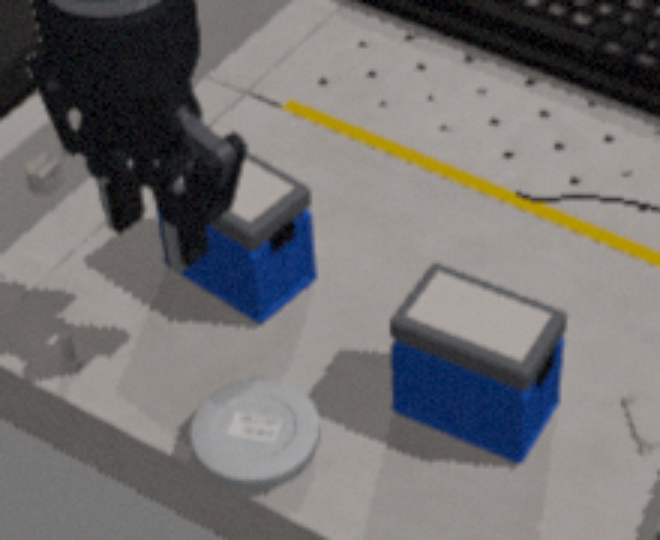

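The fingers stand in front of the left crate's face at its upper edge (about (200,240) in the crop), clear of it. I lower a touch and approach.

Emit:
arm_command:
  commands:
    - [4,[0,0,-0.6],0]
    - [4,[0.5,-0.07,0],0]
    - [4,[0.5,-0.07,0],0]
    - [4,[0.5,-0.07,0],0]
    - [4,[0.3,-0.04,0],0]
    - [4,[0.3,-0.04,0],0]
    - [4,[0.3,-0.04,0.1],0]
    - [4,[0.3,-0.04,0.15],0]
    - [4,[0.3,-0.04,0.15],0]

```text
clock: 2.9
position: [0.4405, 0.0806, 0.0834]
ee_rot: [0.532, -0.532, -0.466, 0.466]
contact_force: [-1.3, -0.2, 1.0]
width: 0.04
```

Run:
```python
from h import *
d=snap('scene','s2.png'); print(manip.get_state()['contact_force'],manip.get_state()['position'])
cv2.imwrite('pics/s2c.png',cv2.resize(d['pixels'][120:300,130:350,::-1],None,fx=3,fy=3))
```

```text
[0.05481595 0.11766518 1.35864808] [0.44151824 0.08056082 0.08373148]
```

View pics/s2c.png

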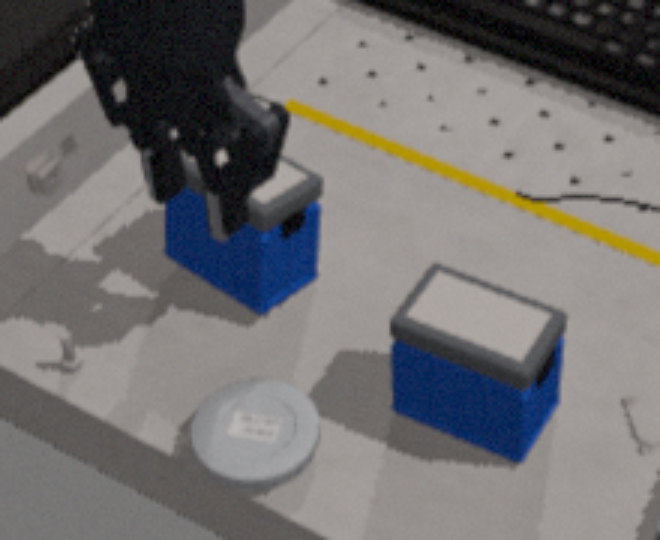

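The crate's near bottom corner rose (from (262,322) to (265,308)), so it is tipping. I continue along the arc.

Emit:
arm_command:
  commands:
    - [4,[0.3,-0.04,0.14],0]
    - [4,[0.3,-0.04,0.12],0]
    - [4,[0.3,-0.04,0.12],0]
    - [4,[0.3,-0.04,0.1],0]
    - [4,[0.3,-0.04,0.1],0]
    - [4,[0.3,-0.04,0.08],0]
    - [4,[0.3,-0.04,0.06],0]
    - [4,[0.3,-0.04,0.04],0]
    - [4,[0.3,-0.04,0.02],0]
    - [4,[0.25,-0.03,0],0]
    - [4,[0.25,-0.03,0],0]
    - [4,[0,0,0],0]

```text
clock: 4.15
position: [0.4729, 0.0764, 0.0911]
ee_rot: [-0.532, 0.532, 0.466, -0.466]
contact_force: [0.2, 0.4, -0.3]
width: 0.0399
```

Run:
```python
from h import *
d=snap('scene','s3.png'); print(manip.get_state()['contact_force'],manip.get_state()['position'])
cv2.imwrite('pics/s3c.png',cv2.resize(d['pixels'][120:300,130:350,::-1],None,fx=3,fy=3))
```

```text
[ 0.16541704 -0.13779553  0.32338811] [0.47252887 0.07645772 0.09105404]
```

View pics/s3c.png

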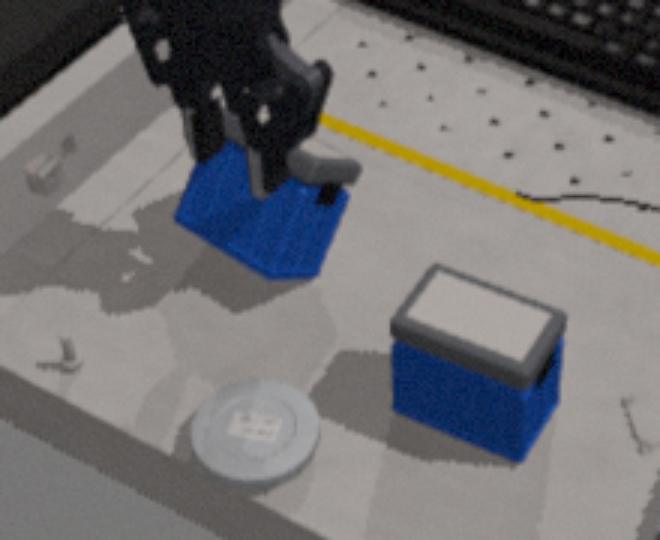

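It leans at about 30–35°; a bit further.

Emit:
arm_command:
  commands:
    - [4,[0.25,-0.03,0],0]
    - [4,[0.25,-0.03,0],0]
    - [4,[0.25,-0.03,0],0]
    - [4,[0.2,-0.03,0],0]
    - [4,[0,0,0],0]
    - [4,[0,0,0],0]
    - [4,[0,0,0],0]
    - [4,[0,0,0],0]

```text
clock: 5.0
position: [0.4817, 0.0753, 0.0911]
ee_rot: [0.532, -0.532, -0.466, 0.466]
contact_force: [-0.3, 0.1, -0.4]
width: 0.0401
```

Run:
```python
from h import *
d=snap('scene','s4.png'); print(manip.get_state()['contact_force'],manip.get_state()['position'])
cv2.imwrite('pics/s4c.png',cv2.resize(d['pixels'][120:300,130:350,::-1],None,fx=3,fy=3))
```

```text
[0.02559511 0.80204646 0.49362685] [0.48177659 0.07527775 0.09112983]
```

View pics/s4c.png

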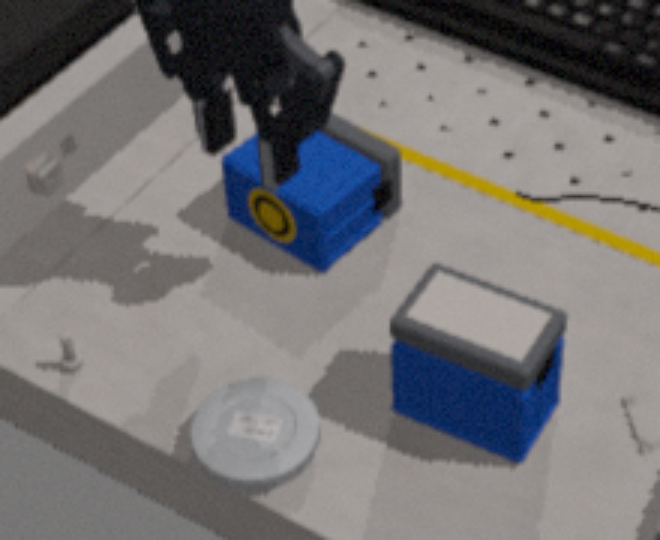

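The left crate lies on its back and shows the stamp (crop (270,212)), so it is the one to push later. Now the right one.

Emit:
arm_command:
  commands:
    - [4,[0,0,3],0]
    - [4,[0,0,4],0]
    - [4,[-1.5,-2.9,0],0.03]
    - [4,[-1.5,-2.9,0],0.03]
    - [4,[-1.5,-2.9,0],0.03]
    - [4,[-1.5,-2.9,0],0.03]
    - [4,[-1.5,-2.9,0],0.03]
    - [4,[-1.3,-2.8,0],0.035]
    - [4,[0,0,-3],0]
    - [4,[0,0,-3],0]
    - [4,[0,0,-2.1],0]
    - [4,[0,0,0],0]

```text
clock: 6.25
position: [0.3916, -0.0969, 0.0781]
ee_rot: [0.489, -0.485, -0.512, 0.514]
contact_force: [-0.2, 0.1, -0.4]
width: 0.0402
```

Run:
```python
from h import *
d=snap('scene','s5.png'); print(manip.get_state()['contact_force'],manip.get_state()['position'])
cv2.imwrite('pics/s5c.png',cv2.resize(d['pixels'][120:300,180:400,::-1],None,fx=3,fy=3))
```

```text
[-0.51257578 -0.57948348  0.35340489] [ 0.39292955 -0.09739524  0.07941395]
```

View pics/s5c.png

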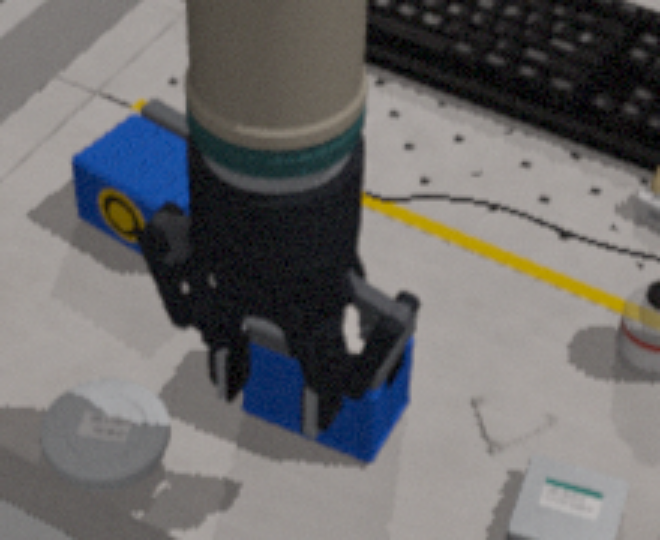

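Fingers are in front of the right crate (tips at about (225,390) and (315,430) in the crop), clear of it. I tip it the same way.

Emit:
arm_command:
  commands:
    - [4,[0.5,0.03,0],0]
    - [4,[0.5,0.03,0],0]
    - [4,[0.5,0.03,0],0]
    - [4,[0.3,0.015,0],0]
    - [4,[0.3,0.015,0],0]
    - [4,[0.3,0.015,0.1],0]
    - [4,[0.3,0.015,0.15],0]
    - [4,[0.3,0.015,0.15],0]
    - [4,[0.3,0.015,0.14],0]
    - [4,[0.3,0.015,0.12],0]
    - [4,[0.3,0.015,0.12],0]
    - [4,[0.3,0.015,0.1],0]

```text
clock: 7.5
position: [0.4363, -0.0955, 0.0891]
ee_rot: [-0.486, 0.487, 0.513, -0.513]
contact_force: [0.7, 0.2, 0.9]
width: 0.0401
```

Emit:
arm_command:
  commands:
    - [4,[0.3,0.015,0.1],0]
    - [4,[0.3,0.015,0.08],0]
    - [4,[0.3,0.015,0.06],0]
    - [4,[0.3,0.015,0.04],0]
    - [4,[0.3,0.015,0.02],0]
    - [4,[0.3,0.015,0],0]
    - [4,[0.25,0.015,0],0]
    - [4,[0.25,0.015,0],0]
    - [4,[0.25,0.015,0],0]
    - [4,[0.25,0.015,0],0]
    - [4,[0,0,0],0]
    - [4,[0,0,0],0]

```text
clock: 8.7
position: [0.4638, -0.094, 0.0919]
ee_rot: [0.487, -0.486, -0.513, 0.513]
contact_force: [-0.6, 0.0, -0.3]
width: 0.0397
```

Run:
```python
from h import *
d=snap('scene','s6.png'); print(manip.get_state()['contact_force'],manip.get_state()['position'])
cv2.imwrite('pics/s6c.png',cv2.resize(d['pixels'][120:300,180:400,::-1],None,fx=3,fy=3))
```

```text
[ 0.57200618 -0.44585655  0.35331829] [ 0.46376291 -0.09394458  0.0918923 ]
```

View pics/s6c.png

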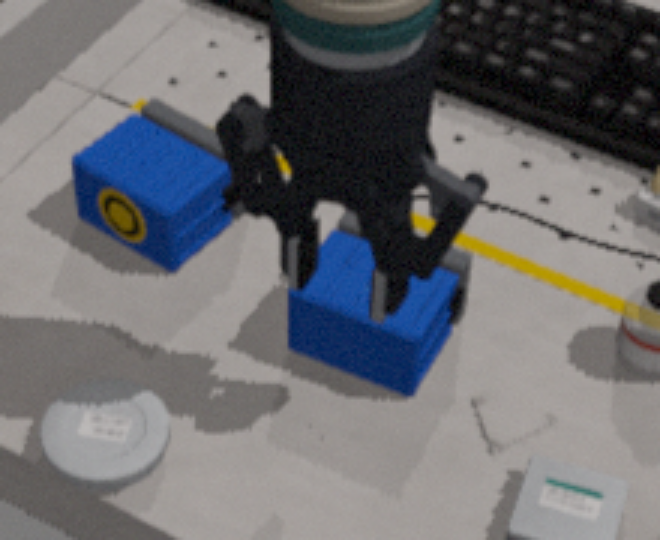

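The right crate lies on its back with a plain underside. I lift clear and measure both.

Emit:
arm_command:
  commands:
    - [4,[0,0,4],0]
    - [4,[0,0,4],0]
    - [4,[-3,3.5,1],0]
    - [4,[-3,3.5,0],0]
    - [4,[-3,3.5,0],-0.05]
    - [4,[-3,3.5,0],-0.06]
    - [4,[0,0,0],0]

```text
clock: 9.45
position: [0.3384, 0.049, 0.1814]
ee_rot: [0.515, -0.512, -0.486, 0.487]
contact_force: [-0.1, -0.3, 0.3]
width: 0.0398
```

```bash
cat > meas.py <<'E'
from h import *
import sys
t=sys.argv[1]
d=snap('top','t'+t+'.png'); P=pts(d); hsv=cv2.cvtColor(d['pixels'],cv2.COLOR_RGB2HSV)
for nm,lo,hi in [('L',-.02,.14),('R',-.16,-.03)]:
    m=(P[...,2]>.038)&(P[...,2]<.060)&(P[...,0]>.43)&(P[...,0]<.68)&(P[...,1]>lo)&(P[...,1]<hi)
    n,l,s,c=cv2.connectedComponentsWithStats(m.astype(np.uint8)); k=1+np.argmax(s[1:,4]); X=P[l==k]
    r=cv2.minAreaRect((X[:,:2]*1000).astype(np.float32)); print(nm,len(X),np.round(r[0],1),np.round(r[1],1),round(r[2],1),'z',X[:,2].mean().round(4), 'xmin/max',X[:,0].min().round(3),X[:,0].max().round(3))
    print(cv2.boxPoints(r).round(1).tolist())
cv2.imwrite('pics/t%sc.png'%t,cv2.resize(d['pixels'][120:310,120:390,::-1],None,fx=2.9,fy=2.9))
d=snap('scene','sc'+t+'.png'); cv2.imwrite('pics/s%sc.png'%t,cv2.resize(d['pixels'][120:300,180:420,::-1],None,fx=3,fy=3))
s=manip.get_state(); print(s['position'],s['ee_rot'],s['contact_force'],s['clock'])
E
python3 meas.py 7
```

```text
L 1566 [531.   67.7] [79.8 76.2] 82.5 z 0.0475 xmin/max 0.489 0.572
[[488.0, 33.099998474121094], [563.5, 23.100000381469727], [574.0, 102.30000305175781], [498.5, 112.30000305175781]]
R 1550 [513.1 -91.1] [76.1 79.7] 3.1 z 0.0478 xmin/max 0.473 0.552
[[472.8999938964844, -53.400001525878906], [477.29998779296875, -133.0], [553.2999877929688, -128.8000030517578], [548.9000244140625, -49.20000076293945]]
[0.34354636 0.0464388  0.18221283] [-0.51281158  0.51379431  0.48662148 -0.48604447] [0.83841479 0.38346743 0.16193063] 9.55
```

View pics/t7c.png

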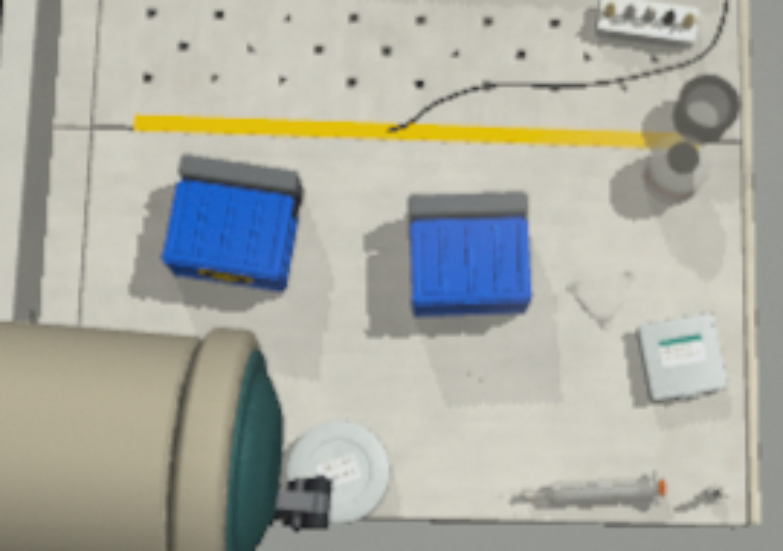

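Both lie on their backs: stamped at (531, 68) mm, plain at (513, −91) mm reaching x=0.553, with the line at x≈0.608. Now I go behind the stamped crate, low.

Emit:
arm_command:
  commands:
    - [4,[3,0.8,0],-0.02]
    - [4,[3,0.8,0],-0.02]
    - [4,[3,0.8,0],-0.02]
    - [4,[2.5,0.7,0],-0.017]
    - [4,[0,0,0],0]
    - [4,[0,0,-4],0]
    - [4,[0,0,-4],0]
    - [4,[0,0,-4],0]
    - [4,[0,0,-2],0]
    - [4,[0,0,-1],0]
    - [4,[0,0,0],0]

```text
clock: 10.65
position: [0.4585, 0.0762, 0.0309]
ee_rot: [0.533, -0.532, -0.464, 0.466]
contact_force: [-0.2, -1.4, 0.1]
width: 0.0404
```

Run:
```python
from h import *
d=snap('scene','s8.png'); s=manip.get_state();print(s['contact_force'],s['position'],s['ee_rot'])
cv2.imwrite('pics/s8c.png',cv2.resize(d['pixels'][120:300,130:350,::-1],None,fx=3,fy=3))
```

```text
[-0.86288601  0.41939359  0.84499425] [0.45935707 0.07640743 0.0319223 ] [ 0.53250024 -0.53243502 -0.46521445  0.46532995]
```

View pics/s8c.png

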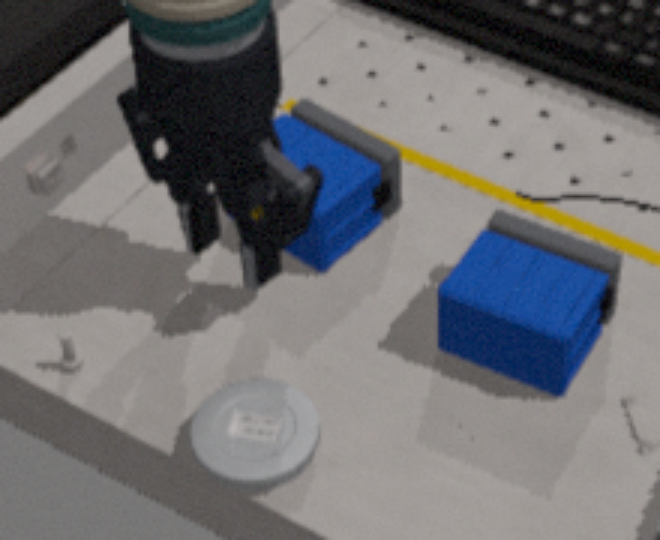

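Fingertips are low behind the stamped face (tips at about (200,245) and (258,280)), clear. I push straight along the crate's axis, stopping about 1 cm short.

Emit:
arm_command:
  commands:
    - [4,[1,-0.13,0],0]
    - [4,[0.8,-0.11,0],0]
    - [4,[0.5,-0.07,0],0]
    - [4,[0.7,-0.09,0],0]
    - [4,[0.7,-0.09,0],0]
    - [4,[0.7,-0.09,0],0]
    - [4,[0.7,-0.09,0],0]
    - [4,[0.7,-0.09,0],0]
    - [4,[0.7,-0.09,0],0]
    - [4,[0.7,-0.09,0],0]
    - [4,[0.7,-0.09,0],0]
    - [4,[0.5,-0.07,0],0]

```text
clock: 11.9
position: [0.5439, 0.0659, 0.0319]
ee_rot: [-0.532, 0.532, 0.466, -0.465]
contact_force: [-1.5, 0.4, 1.4]
width: 0.0397
```

```bash
python3 meas.py 9
```

```text
L 339 [594.8  34.1] [29.5 63. ] 82.2 z 0.0475 xmin/max 0.562 0.626
[[561.5, 23.799999237060547], [624.0, 15.199999809265137], [628.0, 44.400001525878906], [565.5, 53.0]]
R 1551 [512.6 -91.1] [75.8 79.7] 3.1 z 0.0477 xmin/max 0.473 0.552
[[472.6000061035156, -53.400001525878906], [476.8999938964844, -132.89999389648438], [552.5999755859375, -128.8000030517578], [548.2000122070312, -49.20000076293945]]
[0.5443044  0.0658461  0.03196025] [-0.53194008  0.53273869  0.46588331 -0.46495374] [-0.43635639  0.25339233  0.00325887] 12.0
```

View pics/t9c.png

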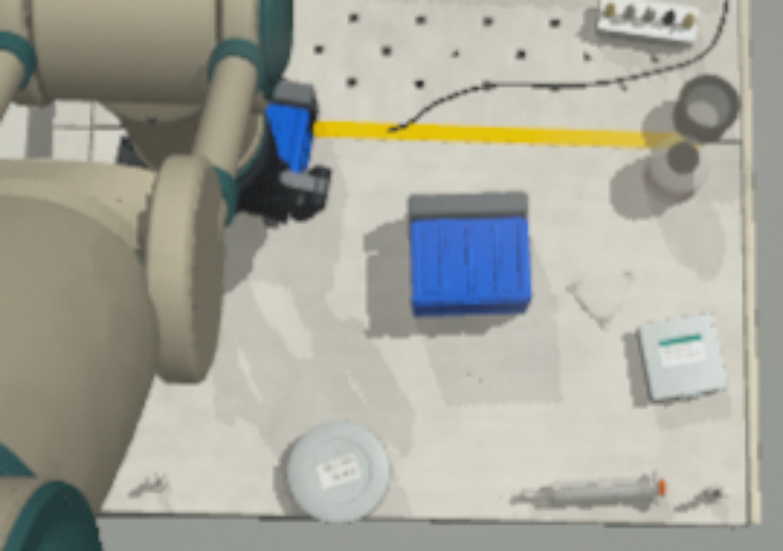

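The arm hides most of the crate, but its right far corner (about (315,90) in the crop) gives centre x≈0.592, so ~16 mm remain. I push 14 mm and then back off to measure cleanly.

Emit:
arm_command:
  commands:
    - [4,[0.4,-0.05,0],0]
    - [4,[0.4,-0.05,0],0]
    - [4,[0.4,-0.05,0],0]
    - [4,[0.2,-0.03,0],0]
    - [4,[0,0,0],0]
    - [4,[-2,0.26,0],0]
    - [4,[-2,0.26,0],0]
    - [4,[0,0,4],0]
    - [4,[0,0,4],0]
    - [4,[-4.5,0,2],0]
    - [4,[-4.5,0,2],0]
    - [4,[-4,0,0],0]

```text
clock: 13.2
position: [0.3869, 0.0694, 0.1542]
ee_rot: [-0.531, 0.534, 0.467, -0.464]
contact_force: [0.2, -0.5, 0.2]
width: 0.04
```

```bash
python3 meas.py 10
```

```text
L 1508 [604.8  58.2] [79.9 75.4] 82.2 z 0.0475 xmin/max 0.563 0.647
[[562.0, 23.700000762939453], [636.7999877929688, 13.5], [647.5999755859375, 92.5999984741211], [572.7999877929688, 102.9000015258789]]
R 1557 [512.7 -90.9] [75.7 79.6] 2.9 z 0.0478 xmin/max 0.473 0.552
[[472.8999938964844, -53.0], [476.8999938964844, -132.5], [552.4000244140625, -128.6999969482422], [548.5, -49.29999923706055]]
[0.38038001 0.06963989 0.15189451] [ 0.53327888 -0.53106518 -0.46440217  0.46681264] [ 0.32577242  0.05780029 -0.74036562] 13.3
```

View pics/t10c.png

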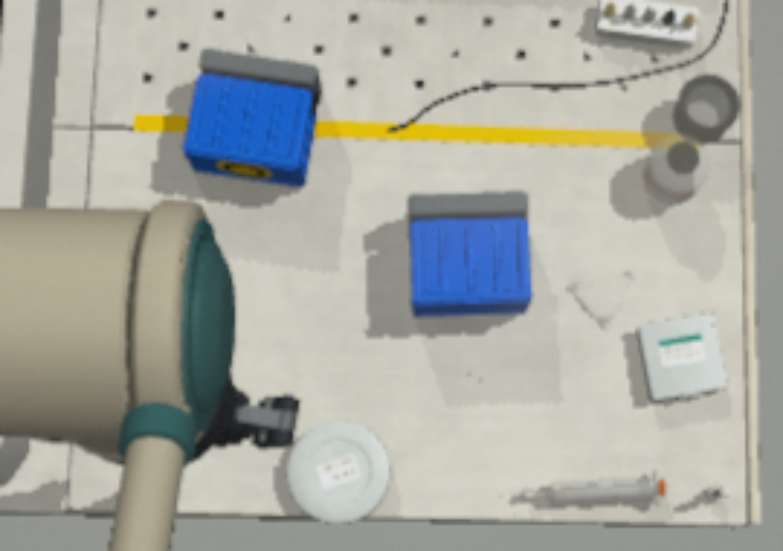

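Run:
```python
from h import *
d0=dict(np.load('pics/scene0.npz'))
def plane(d,m,z):
    v,u=np.where(m);r=np.linalg.inv(d['intrinsics'])@np.stack([u,v,np.ones(len(u))]);w=d['R'].T@r;c=-d['R'].T@d['t'];return (c[:,None]+w*(z-c[2])/w[2]).T
for n in ['scene','top']:
    d=dict(np.load(f'pics/{n}0.npz'));P=pts(d);h=cv2.cvtColor(d['pixels'],cv2.COLOR_RGB2HSV)
    m=(cv2.inRange(h,(20,150,120),(32,255,255))>0)&(abs(P[...,0]-.61)<.03)&(P[...,1]>.0)&(P[...,1]<.12)
    for X in (plane(d,m,0),P[m]):print(n,X[:,0].mean().round(4),X[:,1].mean().round(3),len(X))
d=manip.get_image('scene');P=pts(d)
m=(P[...,2]>.040)&(P[...,2]<.06)&(P[...,0]>.54)&(P[...,0]<.68)&(P[...,1]>-.01)&(P[...,1]<.13)
n,l,s,c=cv2.connectedComponentsWithStats(m.astype(np.uint8)); k=1+np.argmax(s[1:,4]);X=P[l==k]
print(cv2.minAreaRect((X[:,:2]*1000).astype(np.float32)))
```

```text
scene 0.6077 0.059 197
scene 0.6077 0.059 197
top 0.6079 0.061 300
top 0.608 0.061 300
((604.0771484375, 57.08116149902344), (81.30813598632812, 77.2967300415039), 83.27120971679688)
```

It is ~3 mm short (crate 0.6045, line 0.6079). One more small nudge.

Emit:
arm_command:
  commands:
    - [4,[3.5,0,0],0]
    - [4,[3.5,0,0],0]
    - [4,[3.5,0,0],0]
    - [4,[3,0,0],0]
    - [4,[0,0,0],0]
    - [4,[0,0,-4],0]
    - [4,[0,0,-4],0]
    - [4,[0,0,-3],0]
    - [4,[0,0,-1],0]
    - [4,[0,0,0],0]
    - [4,[0,0,0],0]

```text
clock: 14.45
position: [0.5232, 0.0694, 0.0329]
ee_rot: [-0.532, 0.533, 0.466, -0.465]
contact_force: [-0.3, 0.5, 0.9]
width: 0.04
```

Run:
```python
from h import *
a=[]
for i in range(6): manip.get_image('wrist'); a.append(manip.get_state()['position'])
print(np.mean(a,0).round(4),np.std(a,0).round(4))
```

```text
[0.5231 0.0694 0.0334] [0.0003 0.     0.0002]
```

Emit:
arm_command:
  commands:
    - [4,[1,-0.13,0],0]
    - [4,[1,-0.13,0],0]
    - [4,[0.8,-0.1,0],0]
    - [4,[0.3,-0.04,0],0]
    - [4,[0.3,-0.04,0],0]
    - [4,[0.2,-0.03,0],0]
    - [4,[0.22,-0.03,0],0]
    - [4,[0,0,0],0]
    - [4,[0,0,0],0]

```text
clock: 15.65
position: [0.5599, 0.0644, 0.0319]
ee_rot: [0.532, -0.532, -0.465, 0.465]
contact_force: [-0.1, 0.0, -0.1]
width: 0.0401
```

Emit:
arm_command:
  commands:
    - [4,[-1,0.13,0],0]
    - [4,[-3,0.4,0],0]
    - [4,[0,0,4],0]
    - [4,[0,0,4],0]
    - [4,[-4.5,0,2],0]
    - [4,[-4.5,0,2],0]
    - [4,[-4,0,2],0]
    - [4,[0,0,0],0]
    - [4,[0,0,0],0]

```text
clock: 16.55
position: [0.3895, 0.0698, 0.1727]
ee_rot: [-0.532, 0.533, 0.466, -0.465]
contact_force: [0.6, 0.5, 0.3]
width: 0.0399
```

```bash
python3 meas.py 11;  python3 - <<'E'
from h import *
d=manip.get_image('scene');P=pts(d)
m=(P[...,2]>.040)&(P[...,2]<.06)&(P[...,0]>.54)&(P[...,0]<.68)&(P[...,1]>-.01)&(P[...,1]<.13)
n,l,s,c=cv2.connectedComponentsWithStats(m.astype(np.uint8)); k=1+np.argmax(s[1:,4]);X=P[l==k]
print(cv2.minAreaRect((X[:,:2]*1000).astype(np.float32)))
E
```

```text
L 1508 [607.5  57.9] [80.3 76. ] 82.5 z 0.0475 xmin/max 0.565 0.649
[[564.5999755859375, 23.0], [639.9000244140625, 13.100000381469727], [650.4000244140625, 92.69999694824219], [575.0999755859375, 102.5999984741211]]
R 1555 [512.7 -90.9] [75.7 79.5] 2.9 z 0.0478 xmin/max 0.473 0.552
[[472.8999938964844, -53.099998474121094], [476.8999938964844, -132.5], [552.5999755859375, -128.6999969482422], [548.5, -49.20000076293945]]
[0.39078724 0.06971582 0.17186114] [-0.53203618  0.53257585  0.46578844 -0.46512535] [-0.3289111  -0.09856247  0.86902383] 16.65
((606.0940551757812, 57.25307846069336), (82.02406311035156, 76.61007690429688), 82.79275512695312)
```

View pics/sc11.png

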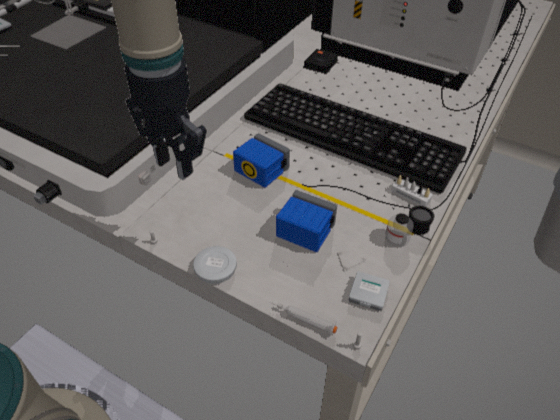

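The scene shows the stamped crate lying across the line at (262,160), stamp facing the robot. The plain crate lies short of the line at (305,220). The jar (400,228), gel box (369,290) and wafer box (215,265) are unmoved, and the gripper is clear. I'm handing in.

```bash
python3 -c "
from rig import manip; print(manip.sign_off())"
```

```text
the job is handed in; nothing more can be done
None
```

I tipped both crates onto their backs with the fingertips, the left one first. The left one carried the stamp, so I then pushed it straight on along its own axis until it lay across the yellow line. That took one long push and one 3 mm nudge. I handed the job in at about 17 s.

**Stamped crate:** the last check from the top camera put its centre at x = 607.5 mm, with the line at 608 mm. The scene camera read 606.1 mm, so the two disagree by about 1.5 mm, which is within calibration. It kept its starting skew of about 0.13 rad to the line.

**Plain crate:** it reaches x ≈ 0.553 m, about 48 mm short of the line's near edge.

**Other objects:** the jar, gel box and wafer box looked unmoved in the last picture; I did not measure them again. The gripper was clear of everything.

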